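# Unbolt the blade safe and open its drawer

### The arm

A 7-joint arm with a two-finger parallel gripper is mounted at the origin on a cart in front of the work surface, level with it; the furniture and walls round the work are solid. World frame = base frame: x ahead of the robot, y to its left, z up, the work surface at z = 0. Lengths are in m, angles in rad, forces in N, time in s.
With the tool pointing down it reaches from about 0.4 to 0.875 m from the base axis. Payload 4.4 kg.
Tool frame: the origin (TCP) lies at the very end of the fingers, on their centre line; the grasp point (between the pads) lies 19 mm behind it; z points along the fingers, y is the line along which they close (so a half turn about z gives the same grasp; the last joint's range is limited). The gripper opens to 85 mm and grips with 20 to 120 N. Pads are 22 mm wide; open, the fingers measure 114 mm over their backs; the gripper's body (76 mm by 85 mm) begins 54 mm behind the grasp point. The pads swing forward as they close: fully open they stand 13 mm farther back than shut.
Start: joints at [-1.304, 0.628, 0.038, 1.517, -0.027, 0.996, -0.02], TCP at [0.212, 0.614, 0.231] pointing down, gripper open.
Joint ranges: [-3.06, 3.06], [-0.37, 2.12], [-1.25, 1.32], [0.18, 2.47], [-1.1, 4.24], [0.23, 1.98], [-2.94, 2.94]. Speed limits (rad/s): [2.57, 2.57, 3.14, 3.14, 3.14, 3.14, 3.14].

### API

Orientations are given as a unit quaternion [x, y, z, w].
In Python, from rig import manip, kinematics, telemetry, imaging, order gives the robot as it stands. Calls block until the motion is done:
- manip.goto(position, orientation): joint-space move of the TCP to a pose.
- manip.servo_line(position, velocity=0.15, frame=None, until_force=None): straight line of the TCP; frame=None keeps the orientation; velocity is the mean speed in m/s. With until_force (N) it stops when the force on the tool has changed by that much, and returns True; else False.
- manip.movej(angles): joint-space move.
- manip.set_gripper(opening, newtons=None): opening from 0.0 (shut) to 1.0 (fully open); newtons is the grip in N (None keeps the last); returns when the fingers have stopped.
- manip.hold(seconds).
- kinematics.ik(position, orientation): joint angles nearest the present ones, or None.
- telemetry.sense(): the state.
- imaging.camera(name): name is "scene" or "top"; returns the picture (384x512x3 uint8, red, green, blue); there is no depth.
- imaging.camera_params(name): a dict with "fx", "fy", "cx", "cy" (pixels), "dist_coeffs" ([k1, k2, p1, p2, k3] as OpenCV has them; the pictures are not rectified), "R" (3x3) and "t" (3): a world point X has camera coordinates R X + t. Camera axes: x right, y down, z forward; pixel columns grow to the right and rows downward; lengths in m; the calibration is good to about 2 mm. A picture is of the moment at which its call begins. camera_params takes no time and is no camera call.
A pose or a line that the arm cannot do raises manip.PlanningError and nothing moves.
- order.close_job(): hands the job in; it is judged then, once.
The state is a dict: "t": time; "qpos": joint angles; "qvel": joint speeds; "tau": joint torques, N m; "tcp_pos": TCP position; "orientation": TCP orientation; "contact_force": force on the tool from outside, world axes, zero at the start; "torque": the same for the moment, N m; "opening": opening from 0.0 (shut) to 1.0 (fully open); "finger_force": force on a finger pad.
Only numpy, scipy, OpenCV 4.12 (cv2) and the standard library are available. Lean on these libraries where they do the work, as an engineer would, in place of code of your own. Each camera call takes 0.05 s, during which the arm holds its last target. There are 200 camera calls.

### The job

Open the blade safe for a blade change: lift the handle of its barrel bolt up out of the notch, draw the bolt all the way back and let the handle drop into the other notch. Then pull the drawer fully open to its stop and let go, without disturbing the glass dish and the loupe that stand on the safe.

Things in the scene. Friction and masses are not known exactly. Their poses are not given: they have to be found in the camera images.
- blade_safe: Low grey metal cabinet, fixed: 200 mm deep (x), 320 mm wide (y -150 to +170), top 110 mm high. Origin on the bench; +x to its back, +y to its left seen from the front, z up. The front face, at x = -100 mm, looks roughly at the robot: its left part (y +20 to +170) is a fixed panel with a steel barrel bolt, its right part (y -145 to +20) a white drawer front with a bar handle.
- bolt_tip (a point): Right end of the bolt, on its axis. The bolt is a steel rod 12 mm thick that lies level along the safe's y at x = -117 mm, z = 70 mm in the safe's frame; shut, this end (then at y = -12 mm) reaches through a staple on the drawer front and holds the drawer shut. Axes as the safe's.
- drawn_notch (a point): Middle of the notch for the drawn bolt, level with the bolt's axis, in the safe's frame at (-139, +105, 70) mm. The bolt lies in a channel open at the top; its upright front lip is 6 mm thick with its top 8 mm above the bolt's axis and has two notches 13 mm wide: this one, and the notch of the shut bolt 45 mm to its right (y = +60 mm). Axes as the safe's.
- bolt (a joint): Travel of the bolt in m: 0 shut (in the staple), 0.045 fully drawn to the left (+y of the safe). Slides with about 1 to 3 N. It can slide only while its handle is lifted clear of the lip.
- bolt_handle (a joint): Angle of the handle about the bolt's axis, rad: 0 level in a notch, pointing out of the front (-x of the safe); grows as it is lifted; about 0.7 just clears the lip, 1.4 is the stop, nearly upright. Turns lightly; when released it falls by its own weight: into a notch if it stands over one, else onto the lip.
- handle_grip (a point): Middle of the bolt handle's grip: a steel cylinder 14 mm in diameter, 33 to 71 mm out from the bolt's axis (this point: 52 mm), with a 17 mm collar at its outer end (69 to 74 mm), on an 8 mm stalk square to the bolt. At the start it stands 70 mm above the bench in front of the safe, nothing below it. Its x axis points along the handle towards the bolt, its y axis along the bolt.
- drawer (a joint): Opening of the drawer in m: 0 shut, 0.10 fully open at its stop; slides straight out of the front (-x of the safe) with about 2 to 3 N and stays where it is left. Held shut until the bolt is drawn at least 0.032.
- drawer_bar (a point): Middle of the drawer's bar handle: a level round bar along y, 10 mm in diameter and 90 mm long between its two stand-offs, its axis 42 mm in front of the drawer front and 22 mm below the top of the safe. At the start at (-142, -62, 88) mm in the safe's frame. Axes as the safe's. A fixed microtome, some 520 mm high with its bin, stands right of the safe (world y below 75 mm, x 325 to 825 mm).
- petri_dish: Lidded glass dish, 64 mm across, 16 mm high, loose on the safe's top; origin at the centre of its underside. To be left alone.
- loupe: Black loupe, a short cylinder 40 mm across and 30 mm high, loose on the safe's top behind the drawer; origin at the centre of its underside. To be left alone.

How it is judged:
On the way, in this order (a step that is already met when the one before it is completed fails the run):
1. the handle is lifted clear of its notch while the bolt is still shut (value of joint bolt_handle above 0.7 rad and value of joint bolt below 0.012 m), for 0.1 s.
2. the bolt is drawn back and its handle lies in the other notch, the drawer still shut (value of joint bolt above 0.04 m and value of joint bolt_handle below 0.25 rad and value of joint drawer below 0.03 m), for 0.1 s.
At the end, for the whole second after the job is handed in: The bolt is drawn at least 40 of its 45 mm with its handle down in the drawn notch (under 0.25 rad), and the drawer is open at least 90 of its 100 mm and at rest (value of joint bolt above 0.04 m and value of joint bolt_handle below 0.25 rad and value of joint drawer above 0.09 m and velocity of joint drawer between -0.02 and 0.02 m/s); the robot touches nothing.
It fails at once if the glass dish is shifted more than 40 mm (distance of petri_dish from where it was at the start of the episode above 0.04 m).
It fails at once if the loupe is shifted more than 40 mm (distance of loupe from where it was at the start of the episode above 0.04 m).
It also fails if it takes over 58 s, if anything falls off the work surface, if the arm or the gripper's body presses on something with over 40 N, if the wrist force passes 120 N, or if a joint passes its speed limit or range.

## Working session

There is one attempt and no reset: what is moved stays moved. The work goes in short steps, each a Python script; the robot and the scene stay as the last script left them, time stands still between calls to the robot, and variables do not carry over. Pictures are saved under pics/ and viewed, at most 10 in all, crops included, and the job is handed in when it is done.

```bash
mkdir -p pics; python3 - <<'E'
from rig import manip, kinematics, telemetry, imaging, order
import cv2
for n in("scene","top"):
    im=imaging.camera(n); cv2.imwrite(f"pics/{n}0.png",im[:,:,::-1]); 
    p=imaging.camera_params(n); print(n,p)
s=telemetry.sense(); print(s['t'],s['orientation'],s['tcp_pos'])
E
```

```text
scene {'fx': 484.0699711788981, 'fy': 484.0699711788981, 'cx': 259.623855705891, 'cy': 183.82132744935961, 'dist_coeffs': array([-0.20424919,  0.        ,  0.        ,  0.        ,  0.        ]), 'R': array([[ 0.52095269, -0.85342099, -0.01676009],
       [-0.60713412, -0.35666757, -0.7100538 ],
       [ 0.59999704,  0.38008006, -0.70394794]]), 't': array([-0.05263377,  0.55402433,  0.52394168])}
top {'fx': 374.9646688893977, 'fy': 374.9646688893977, 'cx': 253.77676349556663, 'cy': 183.5899050136552, 'dist_coeffs': array([-0.10957036,  0.        ,  0.        ,  0.        ,  0.        ]), 'R': array([[-0.0133506 , -0.99989243, -0.00607432],
       [-0.98533129,  0.01418929, -0.17006151],
       [ 0.17012941,  0.00371479, -0.98541473]]), 't': array([0.32904623, 0.62322498, 0.82026531])}
0.1 [ 1.65617853e-01  9.86189659e-01 -8.14699355e-04 -1.38062609e-04] [0.21213079 0.61383532 0.23050978]
```

View pics/scene0.png

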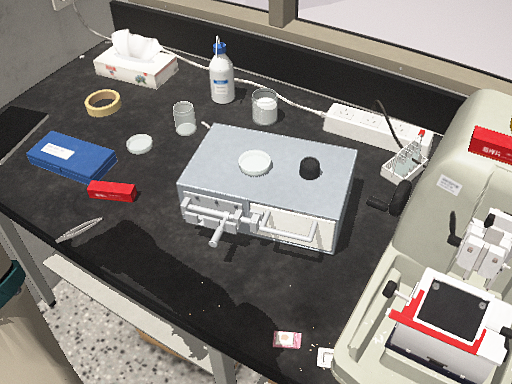

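View pics/top0.png

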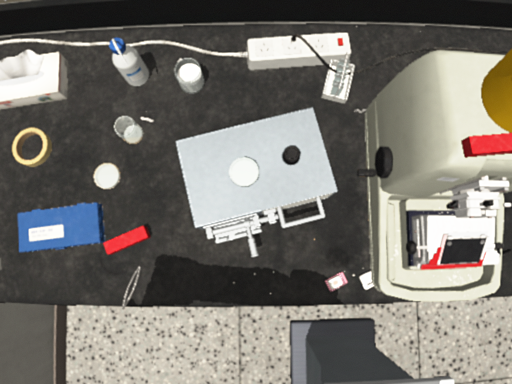

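```bash
cat > h.py <<'E'
import numpy as np, cv2
from rig import manip, kinematics, telemetry, imaging, order
from scipy.spatial.transform import Rotation as Ro
def ray(n,px):
    p=imaging.camera_params(n); K=np.array([[p['fx'],0,p['cx']],[0,p['fy'],p['cy']],[0,0,1]])
    u=cv2.undistortPoints(np.array(px,float).reshape(-1,1,2),K,p['dist_coeffs']).reshape(-1,2)
    d=np.c_[u,np.ones(len(u))]@p['R']; return -p['R'].T@p['t'],d
def onz(n,px,z):
    c,d=ray(n,px); return c+d*((z-c[2])/d[:,2])[:,None]
def proj(n,X):
    p=imaging.camera_params(n); K=np.array([[p['fx'],0,p['cx']],[0,p['fy'],p['cy']],[0,0,1]])
    return cv2.projectPoints(np.array(X,float).reshape(-1,1,3),cv2.Rodrigues(p['R'])[0],p['t'],K,p['dist_coeffs'])[0].reshape(-1,2)
E
python3 - <<'E'
from h import *
vis=[]
for n,seed in(("scene",(225,150)),("top",(220,150))):
    im=cv2.imread(f"pics/{n}0.png"); print(n,im[seed[1],seed[0]])
    g=im.copy(); m=np.zeros((386,514),np.uint8)
    cv2.floodFill(g,m,seed,(0,0,255),(14,)*3,(14,)*3,4|cv2.FLOODFILL_FIXED_RANGE|(255<<8))
    m=m[1:-1,1:-1]; m=cv2.morphologyEx(m,cv2.MORPH_OPEN,np.ones((5,5)))
    c=max(cv2.findContours(m,cv2.RETR_EXTERNAL,cv2.CHAIN_APPROX_NONE)[0],key=cv2.contourArea).reshape(-1,2)
    W=onz(n,c,.11)[:,:2]
    (ce,sz,a)=cv2.minAreaRect((W*1000).astype(np.float32)); print(ce,sz,a); print(cv2.boxPoints((ce,sz,a)))
    x0,y0=(165,110) if n=="scene" else (165,95)
    v=cv2.resize(im[y0:y0+150,x0:x0+200],None,fx=4,fy=4,interpolation=cv2.INTER_CUBIC)
    cv2.drawContours(v,[((c-[x0,y0])*4+2)],-1,(0,0,255),1)
    cv2.imwrite(f"pics/c_{n}.png",v)
E
```

```text
scene [213 210 202]
(656.7073364257812, 315.34368896484375) (196.50498962402344, 317.2987060546875) 13.763745307922363
[[523.5305  446.0613 ]
 [599.02185 137.87381]
 [789.88416 184.62607]
 [714.3928  492.81357]]
top [215 215 208]
(658.6224365234375, 315.4588623046875) (198.6508026123047, 315.8848876953125) 13.43513011932373
[[525.3182  446.00128]
 [598.7122  138.76105]
 [791.9267  184.91644]
 [718.53265 492.15668]]
```

View pics/c_scene.png

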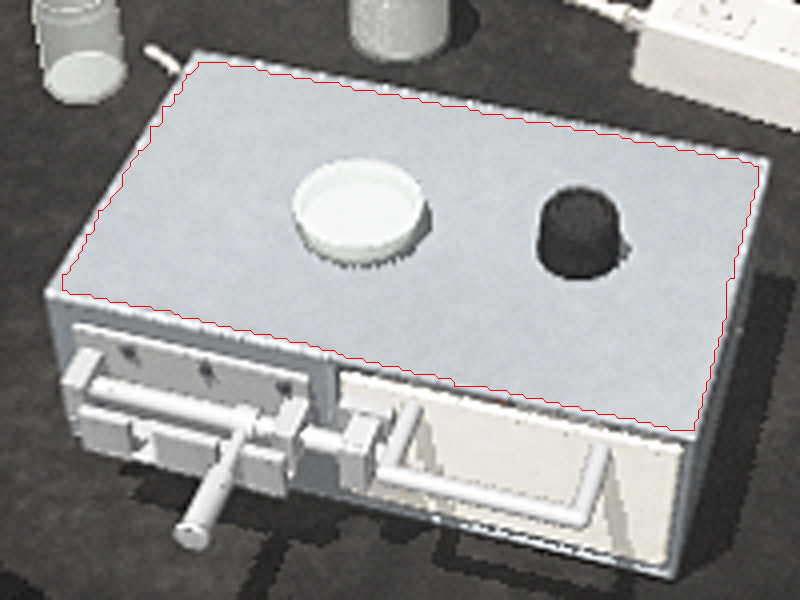

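View pics/c_top.png

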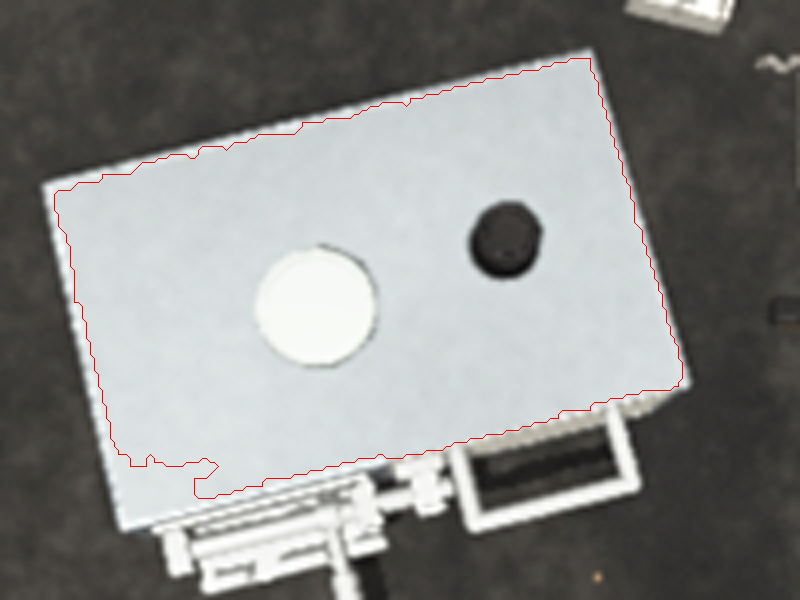

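The top's outline gives the safe's pose: yaw about 13.6°, origin about (0.659, 0.306). The handle points at the robot in the right notch, and the dish and loupe stand well back from the front edge. Next I'll refine the pose from the corners and check IK.

```bash
cat >> h.py <<'E'
try: _s=np.load('safe.npy')
except Exception: _s=np.array([.6594,.3058,.2385])
yaw=_s[2]; RS=Ro.from_euler('z',yaw).as_matrix(); OS=np.array([_s[0],_s[1],0])
def w(p): return OS+RS@np.array(p,float)
def quat(pitch,flip=1):   # tool z in safe x-z plane, pitched down; closing along safe y
    z=np.array([np.cos(pitch),0,-np.sin(pitch)]); y=np.array([0,flip,0.]); x=np.cross(y,z)
    return Ro.from_matrix(RS@np.c_[x,y,z]).as_quat()
def hpose(th,dy,rel,r=.054,flip=1,back=0.): # handle angle, bolt travel, tool pitch - handle angle
    g=np.array([-.117-r*np.cos(th),.060+dy,.070+r*np.sin(th)]); p=th+rel
    z=np.array([np.cos(p),0,-np.sin(p)])
    return w(g+z*(.019-back)),quat(p,flip)
E
python3 - <<'E'
import h
from h import *
P=[]
for n,c in(("scene",[(196,53),(769,158),(695,437),(47,292)]),("top",[(43,185),(592,50),(690,383),(120,530)])):
    o=np.array([165,110]) if n=="scene" else np.array([165,95])
    px=(np.array(c)+.5)/4-.5+o; X=onz(n,px,.11); P.append(X); print(n,X[:,:2].round(4).tolist())
A=np.vstack([P[0],P[1]])[:,:2]; S=np.array([[.1,.17],[.1,-.15],[-.1,-.15],[-.1,.17]]*2)
a,b=A-A.mean(0),S-S.mean(0)
th=np.arctan2((b[:,0]*a[:,1]-b[:,1]*a[:,0]).sum(),(a*b).sum())
R2=np.array([[np.cos(th),-np.sin(th)],[np.sin(th),np.cos(th)]]); t=A.mean(0)-R2@S.mean(0)
print(th,t,(A-(S@R2.T+t)).round(4).tolist()); np.save('safe.npy',[*t,th])
import importlib; importlib.reload(h); from h import *
pts=[(-.117,-.012,.07),(-.191,.06,.07),(-.142,-.107,.088),(-.142,-.017,.088),(-.169,.06,.07)]
for n in("scene","top"):
    o=np.array([165,110]) if n=="scene" else np.array([165,115])
    im=cv2.imread(f"pics/{n}0.png"); v=cv2.resize(im[o[1]:o[1]+150,o[0]:o[0]+200],None,fx=4,fy=4)
    for q in proj(n,[w(p) for p in pts]): cv2.circle(v,tuple(int(k) for k in ((q-o+.5)*4)),4,(0,0,255),1)
    cv2.imwrite(f"pics/o_{n}.png",v[:,:]) 
a=cv2.imread("pics/o_scene.png")[270:560,:];b=cv2.imread("pics/o_top.png")[250:550,:]
cv2.imwrite("pics/o.png",np.vstack([a,b]))
for f in(1,-1):
  for rel in(.4,.6,.8,1.0):
    for th,dy in((0,0),(.5,0),(.95,0),(.95,.047),(0,.045)):
        p,q=hpose(th,dy,rel,flip=f); r=kinematics.ik(p,q); print(f,rel,th,dy,None if r is None else np.round(r,2).tolist())
    p,q=hpose(0,0,rel,flip=f,back=.09);r=kinematics.ik(p,q);print('back',r is not None)
E
```

```text
scene [[0.7163, 0.4924], [0.7937, 0.1847], [0.5999, 0.1376], [0.5257, 0.4459]]
top [[0.7179, 0.4947], [0.7929, 0.1838], [0.6005, 0.1383], [0.525, 0.4486]]
0.23856702473797214 [0.6613419  0.30604729] [[-0.0021, -0.0024], [-0.0002, 0.0008], [0.0003, 0.0009], [0.0017, -0.0017], [-0.0004, -0.0001], [-0.0011, -0.0001], [0.0008, 0.0017], [0.001, 0.001]]
1 0.4 0 0 None
1 0.4 0.5 0 [-0.65, 0.78, -0.27, 2.34, 2.34, 0.77, -1.31]
1 0.4 0.95 0 [-0.69, 0.68, 0.02, 1.97, 0.28, 0.31, 0.88]
1 0.4 0.95 0.047 [-0.77, 0.69, 0.03, 1.91, 0.27, 0.35, 0.81]
1 0.4 0 0.045 [-0.98, 1.21, -0.19, 2.42, 2.33, 1.63, -1.8]
back False
1 0.6 0 0 None
1 0.6 0.5 0 [-0.11, 0.97, -1.06, 2.19, 1.81, 1.03, -0.54]
1 0.6 0.95 0 [-0.56, 0.73, -0.11, 1.79, 0.14, 0.61, 1.05]
1 0.6 0.95 0.047 [-0.64, 0.74, -0.1, 1.74, 0.13, 0.65, 0.99]
1 0.6 0 0.045 [-0.98, 1.04, -0.1, 2.41, 2.41, 1.25, -1.73]
back False
1 0.8 0 0 [-0.66, 0.92, -0.33, 2.41, 2.42, 1.06, -1.44]
1 0.8 0.5 0 [-0.61, 0.69, -0.15, 2.05, 0.95, 0.26, 0.19]
1 0.8 0.95 0 [-0.5, 0.81, -0.16, 1.61, 0.06, 0.9, 1.15]
1 0.8 0.95 0.047 [-0.56, 0.83, -0.16, 1.56, 0.05, 0.93, 1.
[... 807 characters left out ...]
5, -0.65, 0.75, -1.45]
-1 0.6 0 0.045 [-0.58, 1.16, -0.7, 2.4, 2.3, 1.62, 1.83]
back False
-1 0.8 0 0 [-0.22, 1.2, -1.06, 2.4, 2.21, 1.54, 2.22]
-1 0.8 0.5 0 [-1.03, 0.75, 0.5, 2.07, -1.03, 0.25, -1.04]
-1 0.8 0.95 0 [-0.94, 0.9, 0.63, 1.62, -0.62, 1.02, -1.39]
-1 0.8 0.95 0.047 [-1.0, 0.91, 0.63, 1.57, -0.63, 1.05, -1.47]
-1 0.8 0 0.045 [-0.4, 1.08, -0.88, 2.33, 2.17, 1.38, 2.09]
back False
-1 1.0 0 0 [-0.46, 0.84, -0.51, 2.29, 2.17, 0.78, 2.08]
-1 1.0 0.5 0 [-0.99, 0.8, 0.54, 1.9, -0.69, 0.57, -1.34]
-1 1.0 0.95 0 [-0.88, 1.0, 0.65, 1.43, -0.61, 1.31, -1.41]
-1 1.0 0.95 0.047 [-0.93, 1.02, 0.65, 1.38, -0.63, 1.34, -1.48]
-1 1.0 0 0.045 [-0.55, 0.85, -0.51, 2.23, 2.07, 0.78, 2.12]
back True
```

View pics/o.png

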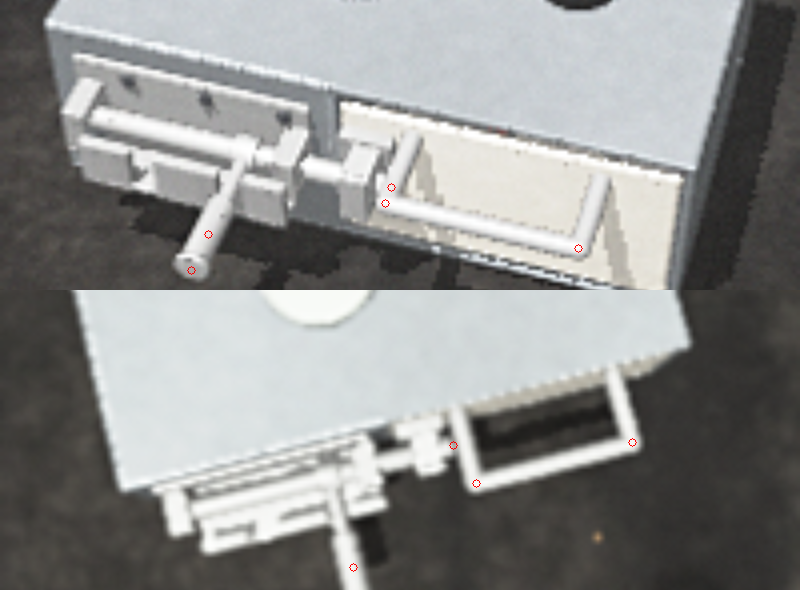

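The overlay fits the bar, bolt tip and handle to about 1–2 mm. I'll grasp the handle from above.

```bash
python3 - <<'E'
from h import *
def st(l):
    s=telemetry.sense(); print(l,round(s['t'],2),s['tcp_pos'].round(4) if hasattr(s['tcp_pos'],'round') else s['tcp_pos'],'F',np.round(s['contact_force'],1),'op',round(s['opening'],3),'ff',np.round(s['finger_force'],1),np.round(s['qpos'],2).tolist())
manip.set_gripper(.5,25); 
p,q=hpose(0,0,1.4,r=.055,back=.10); manip.goto(p,q); st('above')
p,q=hpose(0,0,1.4,r=.055); manip.servo_line(p,.1,until_force=10); st('at')
manip.set_gripper(0,25); st('grip')
cv2.imwrite("pics/g.png",imaging.camera("scene")[100:290,130:330,::-1].repeat(3,0).repeat(3,1))
E
```

```text
above 2.06 [0.4665 0.3221 0.1501] F [ 0.3  0.2 -0.6] op 0.504 ff 0.0 [-0.68, 0.56, -0.03, 1.99, 0.21, 0.45, 0.93]
at 3.21 [0.4834 0.3247 0.0519] F [-0.6  1.   0.6] op 0.502 ff 0.0 [-0.69, 0.74, 0.02, 2.0, 0.25, 0.25, 0.88]
grip 3.58 [0.4832 0.3253 0.0518] F [-2.   1.6  3.6] op 0.152 ff 24.4 [-0.69, 0.74, 0.02, 2.0, 0.25, 0.25, 0.88]
```

View pics/g.png

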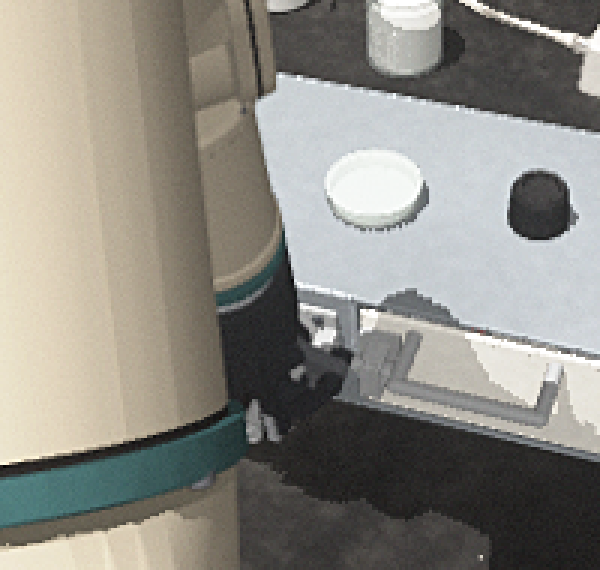

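The gripper holds the 14 mm grip (opening 0.152, 24 N) and the dish and loupe are untouched. Next is lifting along the arc.

```bash
cat >> h.py <<'E'
def st(l):
    s=telemetry.sense(); print(l,round(s['t'],2),np.round(s['tcp_pos'],4),'F',np.round(s['contact_force'],1),'op',round(s['opening'],3),'ff',np.round(s['finger_force'],1),np.round(s['qpos'],2).tolist())
E
python3 - <<'E'
from h import *
for th in(.15,.3,.45,.6,.75,.9,1.0):
    p,q=hpose(th,0,1.4-.75*th,r=.055); hit=manip.servo_line(p,.06,frame=q,until_force=35); st(th)
    if hit: print('HIT'); break
manip.hold(.2)
cv2.imwrite("pics/l.png",imaging.camera("top")[170:290,170:330,::-1].repeat(4,0).repeat(4,1))
E
```

```text
0.15 3.91 [0.4833 0.3253 0.0593] F [ 0.2  3.2 -1.6] op 0.154 ff 24.9 [-0.65, 0.73, -0.03, 1.97, 0.24, 0.33, 0.91]
0.3 4.19 [0.4841 0.3254 0.067 ] F [ 0.5  4.3 -2.6] op 0.15 ff 25.0 [-0.61, 0.73, -0.07, 1.93, 0.23, 0.41, 0.94]
0.45 4.47 [0.486  0.3259 0.0745] F [-0.4  4.9 -2.3] op 0.152 ff 25.2 [-0.58, 0.73, -0.11, 1.88, 0.21, 0.49, 0.97]
0.6 4.76 [0.4889 0.3265 0.0815] F [-1.2  4.6 -2.5] op 0.151 ff 25.5 [-0.55, 0.73, -0.14, 1.83, 0.19, 0.57, 1.0]
0.75 5.04 [0.4931 0.3275 0.088 ] F [-2.4  3.6 -0.9] op 0.15 ff 25.7 [-0.53, 0.74, -0.16, 1.78, 0.17, 0.65, 1.02]
0.9 5.33 [0.498  0.3287 0.0935] F [-3.3  4.4 -0.8] op 0.146 ff 25.9 [-0.51, 0.75, -0.18, 1.73, 0.15, 0.72, 1.05]
1.0 5.58 [0.5016 0.3296 0.0967] F [-2.4  4.6 -1.2] op 0.154 ff 25.7 [-0.5, 0.77, -0.19, 1.69, 0.14, 0.77, 1.06]
```

View pics/l.png

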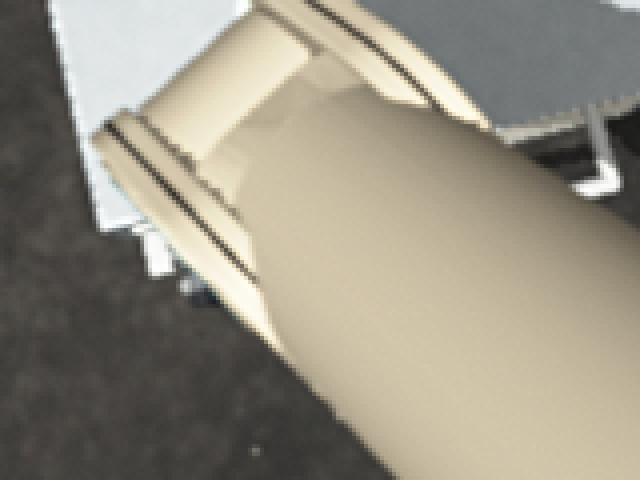

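The arm hides the handle here, but the opening and forces show the grip followed the arc. Now drawing the bolt.

```bash
python3 - <<'E'
from h import *
p,q=hpose(1.0,.044,.65,r=.055); print(manip.servo_line(p,.05,frame=q,until_force=15)); st('drawn44')
p,q=hpose(1.0,.050,.65,r=.055); print(manip.servo_line(p,.02,frame=q,until_force=10)); st('stop')
s=telemetry.sense(); dy=(RS.T@(np.array(s['tcp_pos'])-OS))[1]-.06; print('dy',dy)
E
```

```text
False
drawn44 6.86 [0.4922 0.3724 0.0972] F [-4.8  0.2 -3. ] op 0.153 ff 25.6 [-0.56, 0.78, -0.19, 1.65, 0.13, 0.8, 1.01]
False
stop 7.31 [0.492  0.3741 0.0972] F [-3.4 -6.8  1.3] op 0.15 ff 25.8 [-0.57, 0.78, -0.18, 1.64, 0.14, 0.8, 1.0]
dy 0.04610063639257751
```

```bash
python3 - <<'E'
from h import *
for th in(.9,.75,.6,.45,.3,.15,.04):
    p,q=hpose(th,.0475,1.4-.75*th,r=.055); hit=manip.servo_line(p,.06,frame=q,until_force=25); st(th)
    if hit: print('HIT'); break
else:
    manip.set_gripper(.5); st('open')
    p,q=hpose(.04,.0475,1.37,r=.055,back=.13); manip.servo_line(p,.12,until_force=12); st('up')
E
```

```text
0.9 7.56 [0.4899 0.3735 0.0952] F [-2.4 -3.9  3.3] op 0.154 ff 26.0 [-0.58, 0.77, -0.18, 1.68, 0.15, 0.75, 0.99]
0.75 7.84 [0.4852 0.3724 0.0894] F [ 0.4 -5.3  4.1] op 0.155 ff 25.9 [-0.6, 0.76, -0.16, 1.73, 0.16, 0.68, 0.96]
0.6 8.12 [0.481  0.3714 0.0826] F [ 0.7 -5.7  3.1] op 0.154 ff 25.4 [-0.63, 0.75, -0.13, 1.78, 0.18, 0.6, 0.93]
0.45 8.41 [0.4777 0.3706 0.0753] F [ 0.7 -4.8  1.9] op 0.152 ff 25.0 [-0.66, 0.75, -0.1, 1.83, 0.2, 0.53, 0.9]
0.3 8.69 [0.4755 0.3701 0.0676] F [ 1.4 -4.5  1.2] op 0.153 ff 24.7 [-0.69, 0.75, -0.07, 1.87, 0.22, 0.45, 0.87]
0.15 8.97 [0.4744 0.3698 0.0596] F [ 2.4 -5.6  1.2] op 0.153 ff 24.6 [-0.73, 0.75, -0.03, 1.91, 0.24, 0.37, 0.84]
0.04 9.22 [0.4743 0.3698 0.0538] F [ 1.3 -4.5  1.2] op 0.152 ff 24.7 [-0.76, 0.76, 0.0, 1.94, 0.26, 0.32, 0.81]
open 9.62 [0.4718 0.3715 0.0535] F [-0.1 -0.1 -0. ] op 0.498 ff 0.0 [-0.76, 0.76, 0.0, 1.94, 0.25, 0.32, 0.81]
up 10.85 [0.4513 0.3653 0.181 ] F [-0.2 -0.5 -0.6] op 0.497 ff 0.0 [-0.74, 0.53, -0.06, 1.91, 0.21, 0.58, 0.85]
```

```bash
python3 - <<'E'
from h import *
manip.set_gripper(0)
def hq(tilt,pitch=1.45):
    return (Ro.from_matrix(RS)*Ro.from_euler('x',-tilt)*Ro.from_matrix(RS.T)*Ro.from_quat(quat(pitch))).as_quat()
print('zaxis',Ro.from_quat(hq(.3)).as_matrix()[:,2].round(2))
for tl in(0,.2,.4):
  for pt in(1.3,1.57):
    for X in(-.118,-.223):
      for Z in(.068,.16):
        r=kinematics.ik(w((X,-.04,Z)),hq(tl,pt)); print(tl,pt,X,Z,None if r is None else np.round(r,2).tolist())
a=imaging.camera("top")
manip.goto(w((-.22,.16,.28)),quat(1.45))
b=imaging.camera("scene"); c=imaging.camera("top")
v=np.hstack([cv2.resize(a,(400,300)),cv2.resize(c,(400,300))]); d=np.hstack([cv2.resize(b[:,:],(400,300)),cv2.resize(b[150:270,160:320],(400,300))])
cv2.imwrite("pics/m.png",np.vstack([v,d])[:,:,::-1]); st('x')
E
```

```text
zaxis [ 0.19 -0.26 -0.95]
0 1.3 -0.118 0.068 [-0.27, 0.73, -0.33, 2.03, 1.14, 0.32, 0.23]
0 1.3 -0.118 0.16 [-0.46, 0.56, -0.05, 1.98, 0.27, 0.36, 1.07]
0 1.3 -0.223 0.068 [0.11, 0.9, -1.06, 2.29, 1.63, 0.85, -0.3]
0 1.3 -0.223 0.16 [-0.45, 0.45, -0.15, 2.24, 0.65, 0.25, 0.63]
0 1.57 -0.118 0.068 [-0.37, 0.78, -0.13, 1.77, 0.16, 0.6, 1.21]
0 1.57 -0.118 0.16 [-0.35, 0.65, -0.17, 1.72, 0.14, 0.79, 1.23]
0 1.57 -0.223 0.068 [-0.42, 0.68, -0.12, 2.06, 0.19, 0.41, 1.13]
0 1.57 -0.223 0.16 [-0.38, 0.53, -0.16, 2.0, 0.14, 0.63, 1.17]
0.2 1.3 -0.118 0.068 [-0.77, 0.76, 0.24, 2.0, 0.5, 0.25, 0.75]
0.2 1.3 -0.118 0.16 [-0.72, 0.59, 0.15, 1.94, 0.44, 0.46, 0.86]
0.2 1.3 -0.223 0.068 [-0.73, 0.68, 0.04, 2.25, 1.39, 0.27, -0.23]
0.2 1.3 -0.223 0.16 [-0.89, 0.5, 0.26, 2.2, 0.53, 0.33, 0.68]
0.2 1.57 -0.118 0.068 [-0.57, 0.8, 0.01, 1.73, 0.29, 0.69, 1.02]
0.2 1.57 -0.118 0.16 [-0.55, 0.67, -0.03, 1.68, 0.27, 0.87, 1.06]
0.2 1.57 -0.223 0.068 [-0.66, 0.71, 0.05, 2.01, 0.32, 0.51, 0.9]
0.2 1.57 -0.223 0.16 [-0.62, 0.55, -0.0, 1.96, 0.28, 0.73, 0.96]
0.4 1.3 -0.118 0.068 [-0.94, 0.83, 0.35, 1.94, 0.6, 0.4, 0.6]
0.4 1.3 -0.118 0.16 [-0.9, 0.66, 0.27, 1.9, 0.57, 0.59, 0.71]
0.4 1.3 -0.223 0.068 [-1.14, 0.8, 0.47, 2.19, 0.69, 0.23, 0.39]
0.4 1.3 -0.223 0.16 [-1.07, 0.58, 0.36, 2.14, 0.64, 0.49, 0.52]
0.4 1.57 -0.118 0.068 [-0.73, 0.86, 0.12, 1.68, 0.38, 0.81, 0.87]
0.4 1.57 -0.118 0.16 [-0.72, 0.73, 0.09, 1.63, 0.37, 0.97, 0.93]
0.4 1.57 -0.223 0.068 [-0.84, 0.78, 0.16, 1.95, 0.41, 0.65, 0.74]
0.4 1.57 -0.223 0.16 [-0.82, 0.62, 0.12, 1.91, 0.38, 0.84, 0.81]
x 12.02 [0.4098 0.4082 0.2789] F [ 0.1 -0.5  0.5] op 0.001 ff 0.0 [-0.81, 0.43, -0.1, 1.76, 0.15, 0.87, 0.82]
```

View pics/m.png

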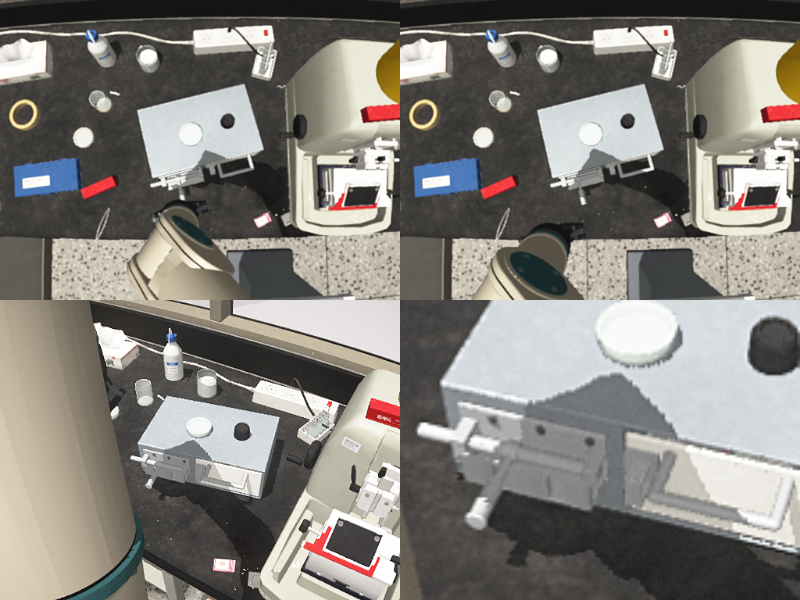

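The bolt is drawn clear of the staple and the handle lies in the left notch. Dish and loupe have not moved. The arm's elbow leans left, away from the microtome. Next I'll hook the bar with closed fingers.

```bash
python3 - <<'E'
from h import *
q=(Ro.from_matrix(RS)*Ro.from_euler('x',-.25)*Ro.from_matrix(RS.T)*Ro.from_quat(quat(1.52))).as_quat()
manip.goto(w((-.16,-.05,.22)),q); st('hover')
manip.servo_line(w((-.119,-.05,.16)),.12,until_force=12)
cv2.imwrite("pics/h.png",np.hstack([cv2.resize(imaging.camera(n),(400,300)) for n in("top","scene")])[:,:,::-1])
hit=manip.servo_line(w((-.119,-.05,.068)),.08,until_force=8); st(('down',hit))
E
```

```text
hover 12.91 [0.5172 0.2217 0.2201] F [-0.2  0.3  0.3] op -0.0 ff 0.0 [-0.62, 0.53, 0.02, 1.78, 0.31, 0.89, 1.01]
('down', False) 15.07 [0.5579 0.2296 0.0685] F [-0.3 -0.8 -0.5] op -0.001 ff 0.0 [-0.62, 0.79, 0.06, 1.78, 0.36, 0.63, 0.94]
```

View pics/h.png

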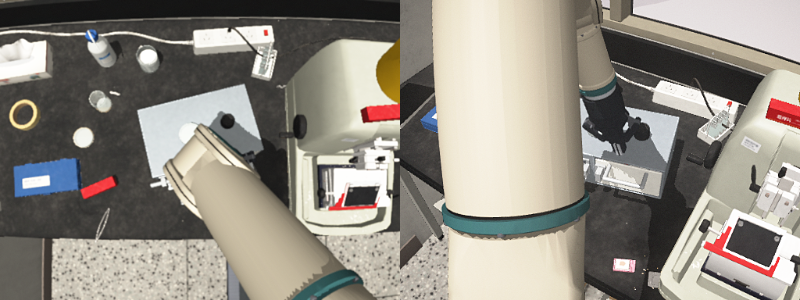

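The fingers are in the gap behind the bar without contact, and the forearm clears the microtome. Pulling.

```bash
python3 - <<'E'
from h import *
hit=manip.servo_line(w((-.222,-.05,.068)),.06,until_force=18); st(('pull',hit))
hit=manip.servo_line(w((-.238,-.05,.068)),.03,until_force=10); st(('stop',hit))
s=telemetry.sense(); x=(RS.T@(np.array(s['tcp_pos'])-OS)); print(x)
E
```

```text
('pull', False) 16.93 [0.4574 0.2049 0.0679] F [ 1.6  0.3 -0.1] op 0.004 ff 0.4 [-0.73, 0.71, 0.12, 2.05, 0.4, 0.46, 0.81]
('stop', True) 17.27 [0.4541 0.2043 0.0681] F [1.3 0.2 0.8] op -0.001 ff 0.8 [-0.74, 0.71, 0.12, 2.07, 0.4, 0.45, 0.81]
[-0.22544952 -0.0498371   0.06808851]
```

```bash
python3 - <<'E'
from h import *
manip.servo_line(w((-.218,-.05,.068)),.03); st('off')
manip.servo_line(w((-.218,-.05,.19)),.1,until_force=10)
manip.goto(w((-.25,.16,.28)),quat(1.45)); st('away')
im={n:imaging.camera(n) for n in("top","scene")}
pr={n:proj(n,[w((-.242,-.107,.088)),w((-.242,-.017,.088)),w((-.191,.105,.07))]) for n in im}
out=[]
for n,o in(("scene",(150,110)),("top",(165,115))):
    v=cv2.resize(im[n][o[1]:o[1]+180,o[0]:o[0]+180],(400,400))
    for k in pr[n]: cv2.circle(v,tuple(int(a) for a in (k-o+.5)*400/180),5,(255,0,0),1)
    out.append(v)
cv2.imwrite("pics/f.png",np.hstack(out)[:,:,::-1])
E
```

```text
off 17.66 [0.4612 0.2057 0.0678] F [-0.5 -0.4 -0.5] op -0.002 ff 0.0 [-0.73, 0.71, 0.12, 2.05, 0.4, 0.46, 0.82]
away 19.93 [0.3814 0.4003 0.2791] F [ 0.5 -1.  -0.3] op -0.004 ff 0.0 [-0.85, 0.39, -0.08, 1.82, 0.14, 0.85, 0.79]
```

View pics/f.png

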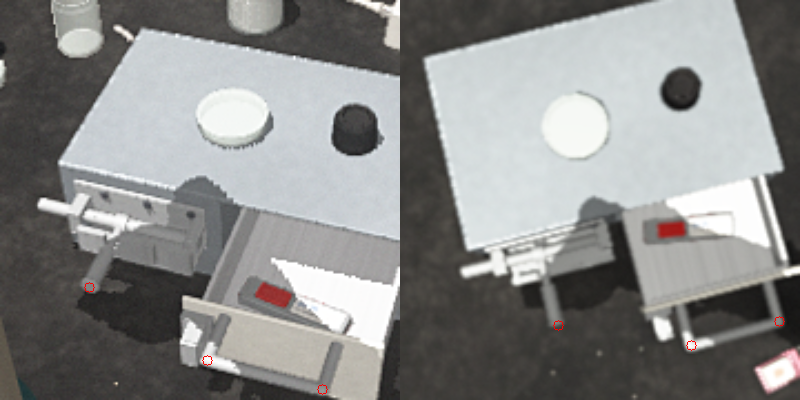

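The drawer is fully open: the bar sits at the predicted 100 mm positions. The handle is down in the drawn notch, the dish and loupe are undisturbed, and the robot is clear.

```bash
python3 -c "
from rig import order
print(order.close_job())"
```

```text
the job is handed in; nothing more can be done
None
```

The job is handed in with no verdict returned: the bolt is drawn with its handle down in the drawn notch, the drawer is open to its stop, the dish and loupe are undisturbed, and the arm is clear at about 20 s of the 58 s allowed.

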